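# Close and pin the filter clamp

### The arm

A 6-joint arm with a two-finger parallel gripper is mounted at the origin on the work surface; the furniture and walls round the work are solid. World frame = base frame: x ahead of the robot, y to its left, z up, the work surface at z = 0. Lengths are in m, angles in rad, forces in N, time in s.
With the tool pointing down it reaches from about 0.25 to 0.725 m from the base axis. Payload 4 kg.
Tool frame: the origin (TCP) lies midway between the tips of the shut fingers; the grasp point (between the pads) lies 19 mm behind it; z points along the fingers, y is the line along which they close (so a half turn about z gives the same grasp; the last joint's range is limited). The gripper opens to 85 mm and grips with 20 to 120 N. Pads are 22 mm wide; open, the fingers measure 114 mm over their backs; the gripper's body (76 mm by 85 mm) begins 54 mm behind the grasp point. The pads swing forward as they close: fully open they stand 13 mm farther back than shut.
Start: joints at [1.198, 0.241, 0.005, 1.335, 0, 1.571], TCP at [0.182, 0.466, 0.231] pointing down, gripper open.
Joint ranges: [-2.72, 2.72], [-1.05, 1.87], [-1.09, 1.28], [-1.99, 2.15], [-1.42, 1.44], [-3.14, 3.14]. Speed limits (rad/s): [2.79, 2.79, 3.14, 3.14, 3.14, 3.14].

### API

Orientations are given as a unit quaternion [x, y, z, w].
In Python, from workcell import status, camera, get_calibration, ticket gives the robot as it stands.
- The arm moves only by the shell command python3 -m creep 'ROWS' [OPENING]. ROWS is JSON, a list of rows, each a list of 6 numbers: the shift along the world's x, y, z in cm, then the turn, a rotation vector about the world's x, y, z in degrees. A call has 1 to 8 rows; each row shifts and turns the commanded pose from where the row before left it; what a row does not reach is not made up. A row lasts 1/10 s, in which the tool goes at most 50 mm and 8.59 degrees, less where a joint would pass 70% of its speed; a pose out of reach is approached as far as the arm can. A call is refused whole if a number of a shift passes 5 or a number of a turn 8.59, either way. A call with a gripper value outside its range is refused whole. OPENING is the opening, from -1 (shut) to 1 (fully open), so that 0 is half open, set as the call begins (- or left out, the last holds). The fingers move at their own pace and stop on an object; the grip force is fixed at half the most. Time passes only in rows, so rows that do not move let the fingers close. It gives the time, the measured TCP pose, the force, the opening and the grip force at its end, in the units of the state.
- status.get_obs(): the state, without advancing time (a new reading comes with each control period).
- camera(name): name is "scene" or "top" or "wrist"; returns the picture (420x560x3 uint8, red, green, blue); there is no depth.
- get_calibration(name): a dict with "fx", "fy", "cx", "cy" (pixels), "k1" (the pictures are not rectified: a ray, as slopes to the right and down, at radius r is drawn at 1 + k1 r^2 times it, then the intrinsics apply), "rvec" (rotation vector, rad) and "tvec" (3), from world to camera coordinates, as OpenCV has them; the wrist camera has in their place "tool_from_camera" (4x4, takes a point from camera to tool coordinates, whose origin is the TCP and whose axes are the flange's). Camera axes: x right, y down, z forward; pixel columns grow to the right and rows downward; lengths in m; the calibration is good to about 2 mm. A picture is of the moment at which its call begins: read the wrist's pose just before it. get_calibration takes no time and is no camera call.
- ticket.job_done(): hands the job in; it is judged then, once.
The state is a dict: "clock": time; "joint_pos": joint angles; "joint_vel": joint speeds; "tau": joint torques, N m; "eef_pos": TCP position; "tool_rot": TCP orientation; "ft_force": force on the tool from outside, world axes, zero at the start; "ft_torque": the same for the moment, N m; "grip_width": finger opening in m; "grasp_force": force on a finger pad.
Only numpy, scipy, OpenCV 4.12 (cv2) and the standard library are available. Lean on these libraries where they do the work, as an engineer would, in place of code of your own. Each camera call takes 0.05 s, during which the arm holds its last target. There are 200 camera calls.

### The job

Swing the red clamp arm fully down over the yellow filter cartridge, then lock it with the ball-lock pin: squeeze the pin's red thumb plate in against its blue T-handle and keep it squeezed while you push the pin fully home through the fork and the arm's tongue, feeling for the hole, then let go so that the balls spring out and lock it. Leave the other things on the bench where they are.

Things in the scene. Friction and masses are not known exactly. Their poses are not given: they have to be found in the camera images.
- clamp_stand: Clamp stand, fixed: grey base plate 130 x 190 x 10 mm, yellow filter cartridge (50 mm thick, 297 mm long, top 72 mm up) lying along x, red clamp arm across it, hinged on the left (+y), two-eared fork on the right. Origin on the bench under the cartridge's middle; x along the cartridge, y to its left, z up.
- fork_foot (a point): Nominal middle of the fork's foot, at x = 0, y = -65, z = 10 mm of the stand. Ears 8 mm thick (x = -15 to -7, +7 to +15 mm), 44 mm wide, top 64 mm above the bench, 12 mm bores along x. The arm's 10 mm tongue drops between them; its hole (28 mm wide, 14 high) lines up only with the arm fully down. Bolted through slots, the fork really stands up to 7 mm to either side (y).
- bore (a point): Nominal mouth of the fork's bore, on the near ear's face at x = -15, y = -65, z = 45 mm of the stand; axes as the stand's. The pin goes in along +x. The true bore is level with this point but up to 7 mm off along y either way; that shift is not reported: feel for the hole with light pushes.
- clamp_arm (a joint): Opening angle of the clamp arm, rad: 0 fully down (a stop), up to 1.3; starts 0.45 to 0.9. Stiff hinge: it stays where it is left and takes about 2 N at the tab to move.
- press_tab (a point): Middle of the top of the black press tab (30 x 30 mm) at the free end of the arm; moves with the arm. With the arm down it is at y = -91 mm of the stand, 83 mm above the bench. Its z is normal to the tab, x along the stand's x.
- clamp_hinge (a point): Hinge axis of the arm, fixed to the stand at y = +46 mm, 45 mm above the bench, running along the stand's x. With the arm down the tab's middle is 137 mm to the right (-y) of it and 38 mm above it.
- pin: Loose ball-lock pin, about 0.11 kg. Origin on its axis at the shoulder, x to the nose, z up. Shank 10 mm thick, 46 mm long, last 3 mm tapered to 8.4. Brass balls 33 to 38 mm ahead of the shoulder stick out along y to 17 mm overall, flush when the thumb plate is in. Behind the shoulder a neck 16 mm thick, 34 mm long. Home: shoulder on the near ear, balls 3 mm past the far ear.
- pin_handle (a point): On the pin's axis 49.5 mm behind the shoulder, midway between the front of the blue T-handle (upright bar 12 mm thick, 22 wide, 30 mm below to 36 mm above the axis) and the rear of the red thumb plate (20 wide, 10 below to 36 above); 31 mm apart, 25 squeezed. Pinch these two from above along x, fingertips 9 to 20 mm above the axis: the front finger goes over the neck.
- button (a joint): Travel of the red thumb plate toward the handle, m: 0 out (balls locked), 0.006 fully in (balls flush). Spring 3 N at rest, 8 N fully in; a grip of 40 to 60 N holds it in.
- pin_rest: Grey rest fixed on the bench, 150 x 60 x 8 mm, in which the pin lies level at the start, its shoulder over the rest's origin (on the bench), x toward the pin's nose. The pin's axis is 45 mm up, lying in an open-topped notch of a post 48 mm high at x = 16 mm; the handle's lower end stands on a pad. Lift the pin straight up.
- multimeter: Red multimeter, 70 x 128 x 34 mm, a bystander; origin under its middle.
- vial_b: White-capped vial, 28 mm thick, 60 mm tall, a bystander; origin under its middle.
- ptfe_tape: Yellow tape spool, 52 mm across, 14 mm high, a bystander; origin under its middle.
There are look-alikes about, which are no part of the job. What is shaped like the pin but green or turquoise is not meant.

How it is judged:
On the way, in this order (a step that is already met when the one before it is completed fails the run):
1. the clamp arm is swung fully down (value of joint clamp_arm below 0.03 rad), for 0.2 s.
2. with the arm down, the pin is through the fork with its thumb plate held in (value of joint clamp_arm below 0.03 rad and y of pin in the frame of bore between -0.0095 and 0.0095 m and z of pin in the frame of bore between -0.004 and 0.004 m and angle between the x axis of pin and the x axis of bore, either way round below 0.12 rad and x of pin in the frame of bore between -0.006 and 0.003 m and value of joint button above 0.004 m), for 0.1 s.
At the end, for the whole second after the job is handed in: Arm within 0.03 rad of fully down; pin in the bore, level within 0.12 rad, its height within 4 mm and side within 9.5 mm of the nominal bore, shoulder within 4 mm of the near ear, thumb plate sprung out (under 1 mm in), pin at rest (value of joint clamp_arm below 0.03 rad and y of pin in the frame of bore between -0.0095 and 0.0095 m and z of pin in the frame of bore between -0.004 and 0.004 m and angle between the x axis of pin and the x axis of bore, either way round below 0.12 rad and x of pin in the frame of bore between -0.004 and 0.003 m and value of joint button below 0.001 m and linear speed of pin below 0.01 m/s); the robot touches nothing.
It fails at once if the multimeter is shifted by more than 20 mm (distance of multimeter from where it was at the start of the episode above 0.02 m).
It fails at once if the vial is shifted by more than 20 mm (distance of vial_b from where it was at the start of the episode above 0.02 m).
It fails at once if the tape spool is shifted by more than 20 mm (distance of ptfe_tape from where it was at the start of the episode above 0.02 m).
It also fails if it takes over 58 s, if anything falls off the work surface, if the arm or the gripper's body presses on something with over 40 N, if the wrist force passes 120 N, or if a joint passes its speed limit or range.

## Working session

There is one attempt and no reset: what is moved stays moved. The work goes in short steps, Python scripts to look and compute and a shell command to move; the robot and the scene stay as the last step left them, time stands still between calls to the robot, and variables do not carry over. Pictures are saved under pics/ and viewed, at most 10 in all, crops included, and the job is handed in when it is done.

```bash
mkdir -p pics; ls
python3 - <<'E'
from workcell import status, camera, get_calibration
import cv2
for n in ("scene","top"):
    im=camera(n); cv2.imwrite(f"pics/{n}0.png",im[:,:,::-1])
    print(n,get_calibration(n))
print(get_calibration("wrist"))
o=status.get_obs(); print(o)
E
```

```text
pics
scene {'fx': 399.1665819175525, 'fy': 399.1665819175525, 'cx': 280.7734187706907, 'cy': 213.8393651765116, 'k1': 0.03902356530139903, 'rvec': array([ 0.12439058, -2.82292255,  1.28140892]), 'tvec': array([0.56025075, 0.09367374, 1.11612585])}
top {'fx': 491.8354558841519, 'fy': 491.8354558841519, 'cx': 269.30870789188646, 'cy': 215.90195438757044, 'k1': -0.05736963689720553, 'rvec': array([ 2.11834723, -2.09091491,  0.21913345]), 'tvec': array([0.00886653, 0.57026758, 1.06761612])}
{'fx': 291.8125007823558, 'fy': 291.8125007823558, 'cx': 282.1010230481221, 'cy': 211.59934633926903, 'k1': -0.06434607058035804, 'tool_from_camera': array([[ 5.93694170e-04, -9.51952534e-01, -3.06245032e-01,
         7.89364010e-02],
       [ 9.99999657e-01,  3.88156790e-04,  7.32051468e-04,
        -2.03983865e-04],
       [-5.78007162e-04, -3.06245362e-01,  9.51952438e-01,
        -1.42541332e-01],
       [ 0.00000000e+00,  0.00000000e+00,  0.00000000e+00,
         1.00000000e+00]])}
{'clock': 0.1, 'joint_pos': array([ 1.19800877e+00,  2.41362321e-01,  3.85018378e-03,  1.33519715e+00,
       -7.33152827e-06,  1.57078980e+00]), 'joint_vel': array([ 0.00032593, -0.00080322,  0.00387602, -0.0002827 ,  0.00122231,
        0.00025328]), 'tau': array([-3.06597522e-04, -3.73137546e+01,  2.53010005e+01,  1.08716244e-02,
        1.96086194e-05, -4.40482722e-06]), 'eef_pos': array([0.18190126, 0.465127  , 0.2304863 ]), 'tool_rot': array([ 1.85313054e-01,  9.82679071e-01, -9.40591571e-04, -1.73652200e-04]), 'ft_force': array([ 0.11033473, -0.26839946, -0.32678693]), 'ft_torque': array([-0.06383554,  0.00709601, -0.00516089]), 'grasp_force': 0.0, 'grip_width': 0.08527412906585716}
```

View pics/top0.png

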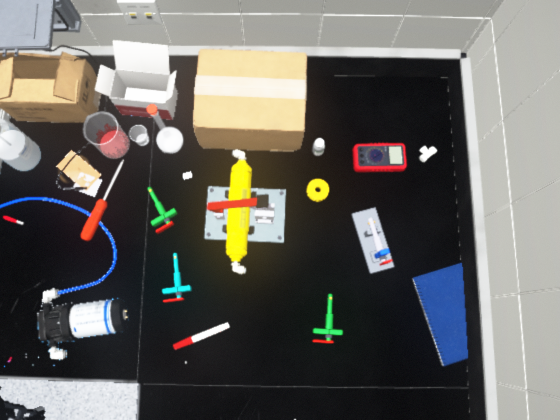

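View pics/scene0.png

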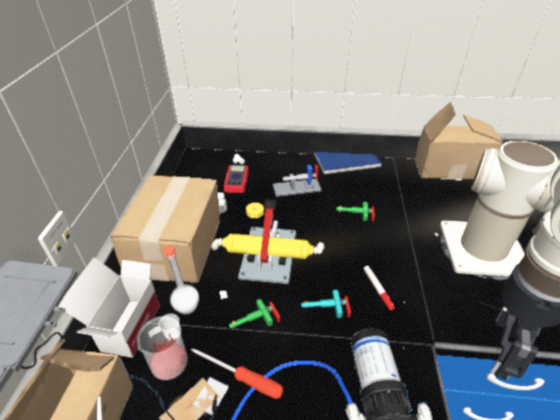

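The top view shows the stand around (245,213) with the fork on its right. The blue/red pin lies on the grey rest at (375,240). The look-alikes are green pins at (160,210) and (328,325) and a turquoise one at (177,280). Only the one on the rest has a blue handle and red plate, so I'll confirm that in an enlarged crop.

```bash
cat > h.py <<'E'
import numpy as np, cv2
from workcell import status, camera, get_calibration
from scipy.spatial.transform import Rotation as R
def K(c): return np.array([[c['fx'],0,c['cx']],[0,c['fy'],c['cy']],[0,0,1.]]), np.array([c['k1'],0,0,0,0.])
def pose(name,o=None):
    c=get_calibration(name)
    if name=="wrist":
        T=np.eye(4);T[:3,:3]=R.from_quat(o['tool_rot']).as_matrix();T[:3,3]=o['eef_pos']
        return np.linalg.inv(T@c['tool_from_camera'])
    T=np.eye(4);T[:3,:3]=cv2.Rodrigues(c['rvec'])[0];T[:3,3]=c['tvec'];return T
def ray(name,px,o=None):
    c=get_calibration(name);k,d=K(c);T=np.linalg.inv(pose(name,o))
    p=cv2.undistortPoints(np.array(px,float).reshape(-1,1,2),k,d).reshape(-1,2)
    return T[:3,3],np.c_[p,np.ones(len(p))]@T[:3,:3].T
def at_z(name,px,z,o=None):
    C,D=ray(name,px,o); z=np.broadcast_to(z,len(D)); return C+D*((z-C[2])/D[:,2])[:,None]
def proj(name,P,o=None):
    c=get_calibration(name);k,d=K(c);T=pose(name,o)
    return cv2.projectPoints(np.array(P,float).reshape(-1,1,3),cv2.Rodrigues(T[:3,:3])[0],T[:3,3],k,d)[0].reshape(-1,2)
E
python3 - <<'E'
import cv2,numpy as np
t=cv2.imread("pics/top0.png")
a=cv2.resize(t[175:250,195:295],None,fx=4,fy=4,interpolation=cv2.INTER_CUBIC)
b=cv2.resize(t[202:277,345:445],None,fx=4,fy=4,interpolation=cv2.INTER_CUBIC)
s=cv2.imread("pics/scene0.png")
c=cv2.resize(s[195:285,210:330],None,fx=3.3333,fy=3.3333,interpolation=cv2.INTER_CUBIC)
d=cv2.resize(s[155:215,260:340],None,fx=5,fy=5,interpolation=cv2.INTER_CUBIC)
print(c.shape,d.shape)
cv2.imwrite("pics/c1.png",np.vstack([np.hstack([a,b]),np.hstack([c[:300],d[:300]])]))
E
```

```text
(300, 400, 3) (300, 400, 3)
```

View pics/c1.png

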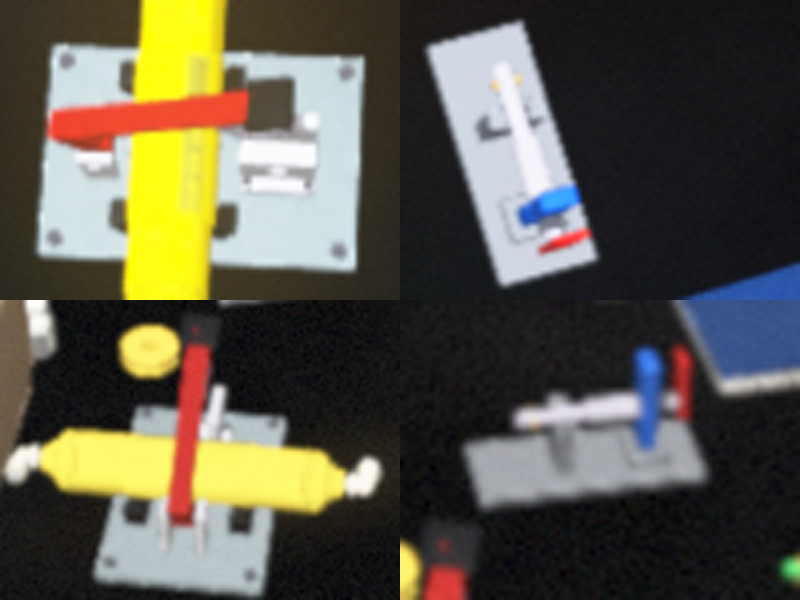

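Run:
```python
from h import *
np.set_printoptions(precision=4,suppress=True)
a=np.array([(52,45),(364,57),(356,270),(38,257)])/4+[195,175]
b=(np.array([(427,46),(522,21),(597,260),(503,287)])-[400,0])/4+[345,202]
for q,z in((a,.01),(b,.008)):
    P=at_z("top",q,z);print(P[:,:2].tolist(),'\nmean',P.mean(0),[np.linalg.norm(P[i]-P[i-1]) for i in range(4)])
    f=P[0]-P[3]+P[1]-P[2]; print('yaw of up-edge deg',np.degrees(np.arctan2(f[1],f[0]))); l=P[0]-P[1]+P[3]-P[2];print('left dir-90',np.degrees(np.arctan2(l[1],l[0]))-90)
# pin: nose, balls on pin, handle top mid(z .081), red top mid
c=(np.array([(501,63),(506,84),(541,190),(549,205),(566,242)])-[400,0])/4+[345,202]
print(at_z("top",c,[.045,.045,.045,.081,.081]))
# arm tab: black tab centre
tab=np.array([(270,104)])/4+[195,175]
for z in(.13,.15,.17,.19): print(z,at_z("top",tab,z), )
st=np.array([(202,332)])/np.array([3.3333,3.3333])
st=np.array([[202/3.3333+210,(332-300)/3.3333+195]])
for z in(.13,.15,.17,.19): print(z,at_z("scene",st,z))
by=np.array([(379,157),(319,145),(318,190)])
print(at_z("top",by,[.034,.06,.014]))
```

```text
[[0.6535417489540356, 0.16734521897200963], [0.6481895622587867, -0.02291994284584159], [0.5171274662020443, -0.019014476990530826], [0.5224972396855606, 0.1704141855660946]] 
mean [0.5853 0.074  0.01  ] [np.float64(0.13108044081925815), np.float64(0.1903404258269743), np.float64(0.13112027183595126), np.float64(0.1895047563130175)]
yaw of up-edge deg -1.5242319829787712
left dir-90 -1.6175134174520593
[[0.5901746708570924, -0.1819135144622669], [0.6063947421690921, -0.2398828703270832], [0.4619992081807255, -0.2797941966133675], [0.4455157196574229, -0.22365549832516238]] 
mean [ 0.526  -0.2313  0.008 ] [np.float64(0.15056096897602175), np.float64(0.06019582155555372), np.float64(0.14980982678621513), np.float64(0.058508621923541955)]
yaw of up-edge deg 15.7741448584823
left dir-90 15.992391456080483
[[ 0.5722 -0.2189  0.045 ]
 [ 0.5598 -0.2214  0.045 ]
 [ 0.4978 -0.2398  0.045 ]
 [ 0.484  -0.2361  0.081 ]
 [ 0.4634 -0.2449  0.081 ]]
0.13 [[0.588  0.0309 0.13  ]]
0.15 [[0.5831 0.0304 0.15  ]]
0.17 [[0.5781 0.0299 0.17  ]]
0.19 [[0.5731 0.0295 0.19  ]]
0.13 [[0.5874 0.02   0.13  ]]
0.15 [[0.5844 0.0439 0.15  ]]
0.17 [[0.5815 0.0677 0.17  ]]
0.19 [[0.5785 0.0915 0.19  ]]
[[ 0.7254 -0.2471  0.034 ]
 [ 0.7444 -0.0994  0.06  ]
 [ 0.6462 -0.1004  0.014 ]]
```

Confirmed: the pin on the rest has the blue handle and red plate. Both plates measure the right size. The stand is at (0.585, 0.074) with yaw -1.6°, and the pin's shoulder is at (0.527, -0.231) with yaw 16°. I'll start with the clamp arm.

```bash
python3 -m creep '[[4.9,-4.9,0,0,0,-6.6],[4.9,-4.9,0,0,0,-6.6],[4.9,-4.9,0,0,0,-6.6],[4.9,-4.9,0,0,0,-6.6],[4.9,-4.9,0,0,0,-6.6],[4.9,-4.9,0,0,0,-6.6],[4.9,-4.9,0,0,0,-6.6],[4.9,-4.9,0,0,0,-6.6]]' -1; python3 -m creep '[[1,-3,0,0,0,-8],[0,-1.3,0,0,0,-8],[0,0,0,0,0,-1.5],[0,0,0,0,0,0]]'
```

```text
clock: 0.9
eef_pos: [0.4659, 0.181, 0.231]
tool_rot: [0.605, 0.796, -0.0, -0.0]
ft_force: [1.0, 0.8, 0.1]
grip_width: -0.0
grasp_force: 0.0
clock: 1.3
eef_pos: [0.4747, 0.1399, 0.231]
tool_rot: [0.717, 0.697, -0.0, -0.0]
ft_force: [-1.0, -0.8, 0.2]
grip_width: -0.0
grasp_force: 0.0
```

```bash
python3 -m creep '[[3.5,-3.5,0,0,0,0],[3.5,-3.5,0,0,0,0],[3.0,-3.0,0,0,0,0],[0.9,-0.6,-2,0,0,0],[0,0,-1,0,0,0],[0,0,0,0,0,0]]'
python3 - <<'E'
from h import *
o=status.get_obs(); cv2.imwrite("pics/w1.png",camera("wrist")[:,:,::-1]); t=camera("scene")
print(o['eef_pos'],o['ft_force'])
E
```

```text
clock: 1.9
eef_pos: [0.5819, 0.0351, 0.1989]
tool_rot: [0.716, 0.698, -0.002, -0.002]
ft_force: [0.6, -0.8, -0.3]
grip_width: -0.0001
grasp_force: 0.0
[0.58192344 0.03512882 0.19885051] [ 0.57649143 -0.84696457 -0.34838638]
```

View pics/w1.png

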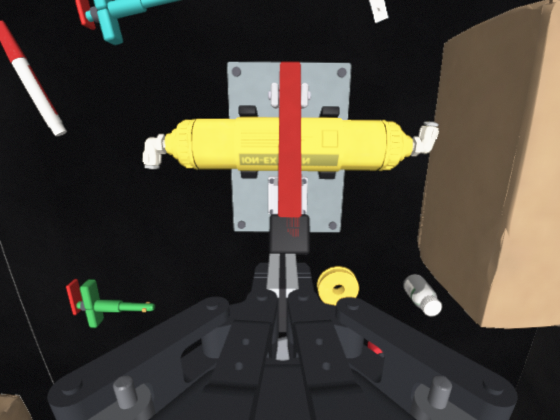

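The wrist view shows the tab centred at about (290,233), with the shut fingertips just beyond it.

Run:
```python
from h import *
np.set_printoptions(precision=4,suppress=True)
o=status.get_obs()
print(proj("wrist",[o['eef_pos']],o))
for z in(.13,.14,.15,.16): print(z,at_z("wrist",[(290,233),(290,216),(290,250)],z,o))
y0=.12
for f in(15.5,25,35,40,45,50): print(f,.120-.142*np.cos(np.radians(f)),.045+.142*np.sin(np.radians(f)))
```

```text
[[283.0205 268.2383]]
0.13 [[0.5884 0.0273 0.13  ]
 [0.5886 0.0414 0.13  ]
 [0.5881 0.0126 0.13  ]]
0.14 [[0.5882 0.0313 0.14  ]
 [0.5884 0.0448 0.14  ]
 [0.588  0.0173 0.14  ]]
0.15 [[0.588  0.0354 0.15  ]
 [0.5882 0.0482 0.15  ]
 [0.5878 0.022  0.15  ]]
0.16 [[0.5878 0.0394 0.16  ]
 [0.5881 0.0516 0.16  ]
 [0.5876 0.0268 0.16  ]]
15.5 -0.016835524355624465 0.08294784940311246
25 -0.00869570575920428 0.10501179316717932
35 0.003680409710963173 0.12644785396184854
40 0.011221689077105121 0.13627584057548858
45 0.019590837071510256 0.1454091629284897
50 0.02872415942451141 0.15377831092289487
```

```bash
python3 -m creep '[[0.6,-0.4,-2.5,0,0,0],[0,0,-1.4,0,0,0],[0,-0.9,-1.2,0,0,0],[0,-0.9,-1.1,0,0,0],[0,-0.9,-1.1,0,0,0],[0,0,0,0,0,0]]'
python3 -m creep '[[0,-0.4,-0.8,0,0,0],[0,-0.4,-0.8,0,0,0],[0,-0.4,-0.8,0,0,0],[0,-0.5,-0.8,0,0,0],[0,-0.3,-0.8,0,0,0],[0,-0.2,-0.5,0,0,0],[0,0,0,0,0,0]]'
```

```text
clock: 2.6
eef_pos: [0.589, 0.0013, 0.127]
tool_rot: [0.718, 0.696, -0.001, -0.001]
ft_force: [-0.1, 0.7, 0.2]
grip_width: 0.0001
grasp_force: 0.0
clock: 3.3
eef_pos: [0.5898, -0.0192, 0.0832]
tool_rot: [0.717, 0.697, 0.0, -0.0]
ft_force: [-0.7, 0.1, 0.5]
grip_width: -0.0001
grasp_force: 0.0
```

```bash
python3 -m creep '[[0,0,-0.3,0,0,0],[0,0,-0.3,0,0,0],[0,0,0,0,0,0]]'
python3 - <<'E'
from h import *
o=status.get_obs(); cv2.imwrite("pics/w2.png",camera("wrist")[:,:,::-1])
E
```

```text
clock: 3.6
eef_pos: [0.5903, -0.0193, 0.0823]
tool_rot: [0.717, 0.697, 0.001, 0.001]
ft_force: [-9.7, -0.1, 25.7]
grip_width: 0.0005
grasp_force: 13.3
```

View pics/w2.png

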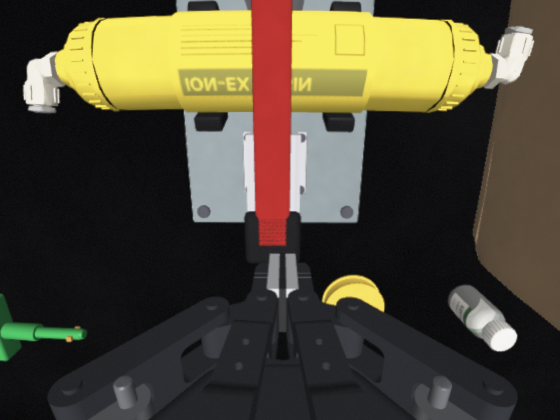

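The arm is down: 26 N at z=0.082, where 0.083 was expected, and the picture shows the tongue in the fork. Next I lift off and go over to the pin.

```bash
python3 -m creep '[[0,0,4.5,0,0,0],[0,0,4.5,0,0,0],[-2,-4.3,1,0,0,4],[-2,-4.3,1,0,0,4],[-2,-4.3,0.5,0,0,4],[-2,-4.3,0,0,0,4],[-2,-4.3,0,0,0,1.5],[-1,-1.1,0,0,0,0]]' 0.4
python3 -m creep '[[0,0,0,0,0,0],[0,0,0,0,0,0]]'
python3 - <<'E'
from h import *
o=status.get_obs(); cv2.imwrite("pics/w3.png",camera("wrist")[:,:,::-1])
print(o['eef_pos'],o['tool_rot'],o['grip_width'])
E
```

```text
clock: 4.45
eef_pos: [0.4781, -0.2489, 0.192]
tool_rot: [0.605, 0.796, -0.001, 0.0]
ft_force: [0.5, 0.6, -0.8]
grip_width: 0.0598
grasp_force: 0.0
clock: 4.65
eef_pos: [0.48, -0.2447, 0.192]
tool_rot: [0.603, 0.798, 0.0, -0.0]
ft_force: [0.7, 0.7, -0.3]
grip_width: 0.0597
grasp_force: 0.0
[ 0.48000232 -0.24474043  0.19201711] [ 6.03069335e-01  7.97688669e-01  2.92375926e-04 -2.81534070e-04] 0.05970051958393662
```

View pics/w3.png

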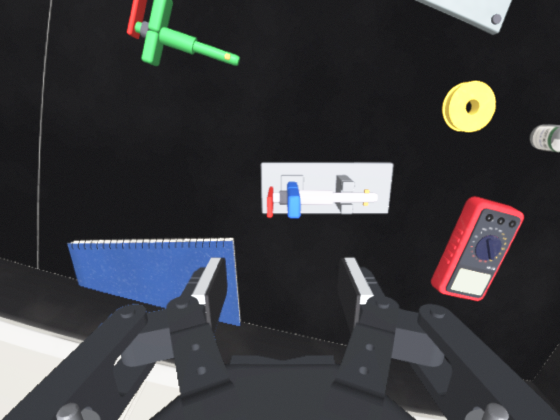

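Run:
```python
from h import *
np.set_printoptions(precision=4,suppress=True)
o=status.get_obs()
a=np.radians(15.9);Rz=np.array([[np.cos(a),-np.sin(a),0],[np.sin(a),np.cos(a),0],[0,0,1]])
p=np.array([.527,-.2313,.045])
for n,v in dict(nose=(.046,0,0),ball=(.0355,.0085,0),shoulder=(0,0,0),hTop=(-.040,0,.036),hbot=(-.04,0,-.03),plTop=(-.064,0,.036)).items():
    print(n,proj("wrist",[p+Rz@v],o)[0])
P=at_z("wrist",[(378,198),(320,198)],.045,o);print(P);d=P[0]-P[1];print(np.degrees(np.arctan2(d[1],d[0])))
print(at_z("wrist",[(293.5,213),(270,213)],.081,o))
im=cv2.imread("pics/w3.png")[165:240,245:405]
cv2.imwrite("pics/w3c.png",cv2.resize(im,None,fx=5,fy=5,interpolation=cv2.INTER_CUBIC))
```

```text
nose [373.5704 198.7023]
ball [364.2267 190.6741]
shoulder [329.3491 198.6294]
hTop [291.647  208.9819]
hbot [289.76   191.6034]
plTop [265.2831 208.9764]
[[ 0.5754 -0.2167  0.045 ]
 [ 0.5175 -0.2333  0.045 ]]
15.998404570702887
[[ 0.4913 -0.2455  0.081 ]
 [ 0.4706 -0.2514  0.081 ]]
```

View pics/w3c.png

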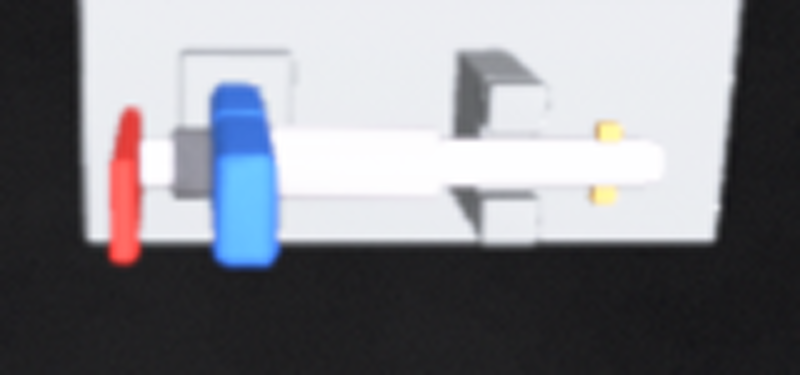

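The crop shows the nose at (378,197), the shoulder at (334,198), the handle top at (294,207) and the plate at (270,207). That puts the pin about 3.5 mm further along its axis than predicted. I'll descend and pinch.

```bash
python3 -m creep '[[0.25,0.2,-4.5,0,0,0],[0,0,-4.5,0,0,0],[0,0,-3,0,0,0],[0,0,-1.4,0,0,0],[0,0,0,0,0,0]]'
python3 -m creep '[[0,0,0,0,0,0],[0,0,0,0,0,0],[0,0,0,0,0,0],[0,0,0,0,0,0],[0,0,0,0,0,0]]' -1
```

```text
clock: 5.2
eef_pos: [0.4813, -0.2405, 0.0554]
tool_rot: [0.602, 0.799, -0.0, -0.003]
ft_force: [-0.6, 0.4, -0.5]
grip_width: 0.0596
grasp_force: 0.0
clock: 5.7
eef_pos: [0.4844, -0.2436, 0.0605]
tool_rot: [0.603, 0.798, 0.001, 0.002]
ft_force: [1.5, 1.6, 6.5]
grip_width: 0.0225
grasp_force: 60.1
```

```bash
python3 -m creep '[[0,0,0,0,0,0],[0,0,0,0,0,0]]'
python3 - <<'E'
from h import *
o=status.get_obs(); w=camera("wrist")[:,:,::-1]; s=camera("scene")[:,:,::-1]
a=cv2.resize(w[150:350,170:410],(480,400)); b=cv2.resize(s[130:210,270:336],(320,400),interpolation=cv2.INTER_CUBIC)
cv2.imwrite("pics/g1.png",np.hstack([a,b]))
print(o['eef_pos'],o['ft_force'],o['ft_torque'],o['grip_width'])
E
```

```text
clock: 5.9
eef_pos: [0.4844, -0.2436, 0.0605]
tool_rot: [0.603, 0.798, 0.001, 0.002]
ft_force: [0.7, 0.5, 6.5]
grip_width: 0.0226
grasp_force: 60.1
[ 0.48443692 -0.24358453  0.06051757] [0.74751657 0.54423419 6.45720242] [ 0.38681358 -0.23218501 -0.02162796] 0.022629962718351628
```

View pics/g1.png

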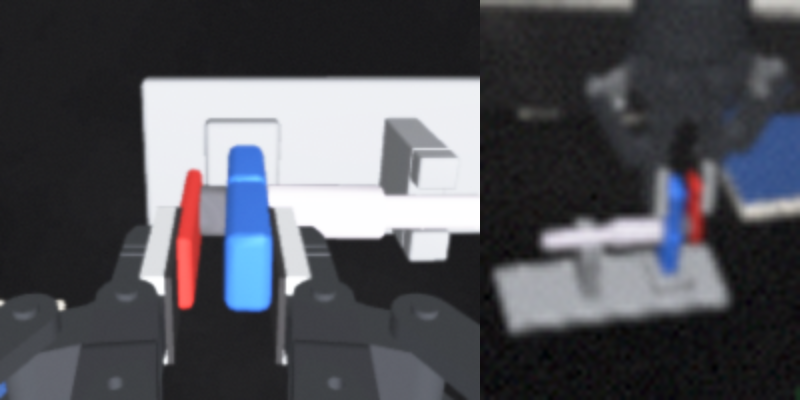

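The pinch holds: blue handle and red plate sit between the pads at 60 N. Next I lift straight up and carry the pin to the fork.

```bash
python3 -m creep '[[0,0,0.5,0,0,0],[0,0,1,0,0,0],[0,0,2,0,0,0],[0,0,2.5,0,0,0],[0,0,2,0,0,0],[0,0,0,0,0,0]]'
python3 -m creep '[[-0.6,4,0,0,0,-3],[-0.6,4,0,0,0,-3],[-0.6,4,0,0,0,-3],[-0.6,4,0,0,0,-3],[-0.6,4,0,0,0,-3],[-0.6,4,0,0,0,-2.5],[0,1.3,0,0,0,0],[0,0,0,0,0,0]]'
python3 -m creep '[[0,0,0,0,0,0],[0,0,0,0,0,0]]'
python3 - <<'E'
from h import *
o=status.get_obs(); w=camera("wrist")[:,:,::-1]
cv2.imwrite("pics/g2.png",w); np.save("g2.npy",[*o['eef_pos'],*o['tool_rot']])
print(o['eef_pos'],o['tool_rot'],o['grip_width'],o['ft_force'])
E
```

```text
clock: 6.6
eef_pos: [0.4844, -0.2444, 0.1419]
tool_rot: [0.603, 0.798, 0.0, 0.003]
ft_force: [-0.2, 0.1, -1.4]
grip_width: 0.0227
grasp_force: 59.2
clock: 7.4
eef_pos: [0.4458, 0.0112, 0.1377]
tool_rot: [0.716, 0.698, -0.0, -0.0]
ft_force: [0.6, -0.2, -1.9]
grip_width: 0.0227
grasp_force: 59.2
clock: 7.6
eef_pos: [0.4466, 0.0087, 0.138]
tool_rot: [0.718, 0.696, -0.0, 0.0]
ft_force: [0.2, 0.4, -1.9]
grip_width: 0.0227
grasp_force: 59.2
[0.44657353 0.0086884  0.13803016] [ 7.17784399e-01  6.96265363e-01 -3.10434347e-04  7.10618629e-05] 0.022715066473595488 [ 0.17105046  0.39834592 -1.92886512]
```

View pics/g2.png

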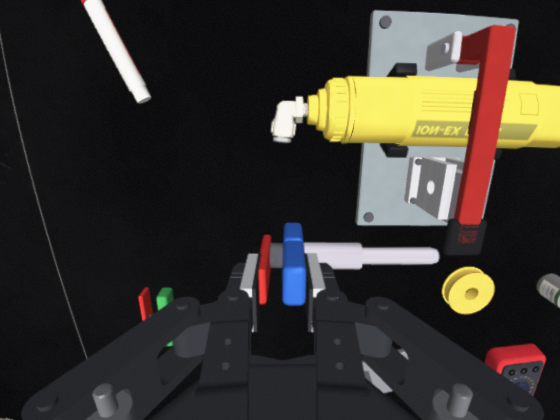

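The near ear's bore shows at about (431,187). The pin is held level and straight, with its nose at (438,256) and the balls flush. I'll work out the bore's position relative to the pin.

Run:
```python
from h import *
np.set_printoptions(precision=4,suppress=True)
v=np.load("g2.npy");o=dict(eef_pos=v[:3],tool_rot=v[3:])
im=cv2.imread("pics/g2.png");g=cv2.cvtColor(im,cv2.COLOR_BGR2GRAY)
print(g[176:200:2,408:456:2])
P=at_z("wrist",[(431,187),(438,256),(362,256)],[.045,.1225,.1225],o);print(P)
C=at_z("wrist",[(371,11),(357,225),(518,19)],.01,o);print(C)
a=np.radians(-1.57);Rz=np.array([[np.cos(a),-np.sin(a)],[np.sin(a),np.cos(a)]])
for q,l in((C[0],(-.065,.095)),(C[1],(-.065,-.095)),(C[2],(.065,.095))): print('origin',q[:2]-Rz@l)
```

```text
[[115 128 226 235 233 231 119 109 108 108 111 109 107 106 108 107 109 108
  137 232 232 231 227 208]
 [114 134 231 234 234 224 115 108 108 109 111 110 107 107 109 108 108 110
  161 231 231 232 226 180]
 [115 144 231 233 234 207 110 109 107 109 115 145 134 107 109 107 108 110
  202 231 232 230 227 166]
 [115 158 232 233 235 202 108 110 107 109 192 220 209 118 107 107 107 110
  223 231 233 228 226 135]
 [117 178 234 232 235 179 108 109 107 119 229 233 230 160 107 108 106 117
  226 231 232 227 226 122]
 [116 195 234 233 235 151 108 110 107 126 231 232 230 164 107 109 109 127
  229 231 232 226 218 108]
 [119 214 235 233 235 132 107 108 108 128 232 233 231 156 108 108 108 148
  231 232 232 226 199 102]
 [122 225 235 233 231 121 108 108 109 123 229 234 230 134 107 109 109 177
  231 232 231 226 185  99]
 [124 230 234 234 225 116 108 108 109 112 196 228 207 110 107 109 109 202
  231 232 230 226 157  98]
 [132 229 233 235 219 110 109 107 110 111 115 149 115 108 107 107 113 216
  232 232 228 226 124  98]
 [147 230 229 232 199 108 108 108 111 112 109 108 108 107 108 108 121 225
  232 233 227 222 111  98]
 [170 181 119 129 140 108 109 107 111 111 108 107 109 107 109 108 135 230
  232 233 226 214 105  98]]
[[0.5719 0.0294 0.045 ]
 [0.5413 0.005  0.1225]
 [0.4942 0.0068 0.1225]]
[[ 0.5243  0.1716  0.01  ]
 [ 0.5198 -0.016   0.01  ]
 [ 0.6546  0.1686  0.01  ]]
origin [0.5867 0.0749]
origin [0.5874 0.0772]
origin [0.587  0.0754]
```

Run:
```python
import cv2
im=cv2.imread("pics/g2.png")[130:270,340:500]
cv2.imwrite("pics/g2c.png",cv2.resize(im,None,fx=4,fy=4,interpolation=cv2.INTER_CUBIC))
```

```text
(no output)
```

View pics/g2c.png

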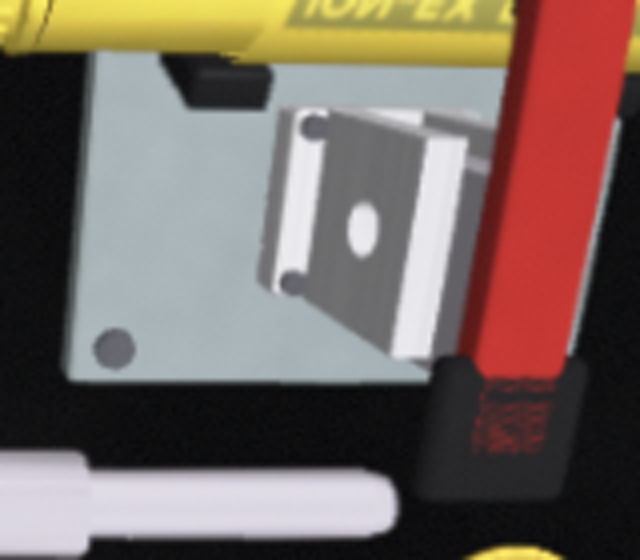

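Run:
```python
from h import *
np.set_printoptions(precision=4,suppress=True)
v=np.load("g2.npy");o=dict(eef_pos=v[:3],tool_rot=v[3:])
c=np.array([(428,130),(393,355),(330,110),(305,300),(362,230),(70,380)])/4+[340,130]
P=at_z("wrist",c,[.064,.064,.018,.018,.045,.01],o)
a=np.radians(-1.57);Rz=np.array([[np.cos(a),-np.sin(a)],[np.sin(a),np.cos(a)]])
print(P); print((P[:,:2]-[.587,.0755])@Rz)
T=np.linalg.inv(pose("wrist",o));print(T[:3,3],T[:3,:3])
```

```text
[[ 0.5722  0.0528  0.064 ]
 [ 0.5712  0.0078  0.064 ]
 [ 0.5748  0.0505  0.018 ]
 [ 0.5737  0.0055  0.018 ]
 [ 0.5715  0.029   0.045 ]
 [ 0.5203 -0.016   0.01  ]]
[[-0.0142 -0.0231]
 [-0.0139 -0.0681]
 [-0.0115 -0.0254]
 [-0.0114 -0.0703]
 [-0.0142 -0.0469]
 [-0.0642 -0.0933]]
[0.4484 0.0871 0.2805] [[ 0.9996 -0.0285 -0.0088]
 [-0.0298 -0.9516 -0.3058]
 [ 0.0004  0.3059 -0.9521]]
```

Run:
```python
from h import *
np.set_printoptions(precision=4,suppress=True)
v=np.load("g2.npy");o=dict(eef_pos=v[:3],tool_rot=v[3:])
a=np.radians(-1.57);Rz=np.array([[np.cos(a),-np.sin(a)],[np.sin(a),np.cos(a)]])
def W(x,y,z): return [*(np.array([.587,.0755])+Rz@[x,y]),z]
q=np.array([(240,160),(316,160),(278,150)])/4+[195,175]
P=at_z("top",q,.064);print(P,(P[:,:2]-[.5855,.0745])@Rz)
print('cart side',proj("wrist",[W(-.05,-.025,.047),W(-.05,-.018,.0647)],o),'nominal bore',proj("wrist",[W(-.015,-.065,.045),W(-.015,-.058,.045)],o))
print('tab',proj("wrist",[W(0,-.091,.083)],o), 'bolts',proj("wrist",[W(-.055,-.085,.01)],o))
```

```text
[[0.5713 0.0491 0.064 ]
 [0.5718 0.0056 0.064 ]
 [0.5774 0.0274 0.064 ]] [[-0.0135 -0.0258]
 [-0.0118 -0.0693]
 [-0.0068 -0.0473]]
cart side [[392.4966 161.3738]
 [402.0364 155.3407]] nominal bore [[426.5291 208.0332]
 [427.7195 200.1759]]
tab [[462.939 254.872]] bolts [[367.3925 217.0499]]
```

The plate isn't centred on the stand's origin. Both cameras agree on the true fork: centre y≈0.028, ear 45 mm wide, near face at x≈0.5715. Relative to the held pin, the bore is +24 mm in y, so I'll go there, lower, and feel.

```bash
python3 -m creep '[[0,2.4,0,0,0,0],[0,0,-3,0,0,0],[0,0,-2.5,0,0,0],[0,0,-1.5,0,0,0],[0,0,-0.7,0,0,0],[0,0,0,0,0,0],[0,0,0,0,0,0]]'
python3 -m creep '[[1,0,0,0,0,0],[0.8,-0.05,0,0,0,0],[0.5,-0.05,0,0,0,0],[0,0,0,0,0,0]]'
```

```text
clock: 8.35
eef_pos: [0.4472, 0.0333, 0.0619]
tool_rot: [0.718, 0.696, 0.0, 0.0]
ft_force: [-0.5, -0.1, -1.4]
grip_width: 0.0226
grasp_force: 59.2
clock: 8.75
eef_pos: [0.4711, 0.0328, 0.0618]
tool_rot: [0.717, 0.697, 0.001, 0.001]
ft_force: [-0.1, -0.1, -1.4]
grip_width: 0.0226
grasp_force: 59.2
```

```bash
python3 -m creep '[[0,0,-0.12,0,0,0],[0.3,0,0,0,0,0],[0.3,-0.01,0,0,0,0],[0,0,0,0,0,0]]'; python3 -m creep '[[0.2,-0.01,0,0,0,0],[0.2,-0.01,0,0,0,0],[0,0,0,0,0,0],[0,0,0,0,0,0]]'
```

```text
clock: 9.15
eef_pos: [0.476, 0.0327, 0.0602]
tool_rot: [0.717, 0.697, 0.0, 0.0]
ft_force: [0.1, 0.7, -1.5]
grip_width: 0.0222
grasp_force: 59.2
clock: 9.55
eef_pos: [0.4795, 0.0325, 0.0601]
tool_rot: [0.717, 0.697, -0.0, -0.0]
ft_force: [-0.3, -0.7, -0.1]
grip_width: 0.0225
grasp_force: 59.2
```

```bash
python3 -m creep '[[0.3,-0.01,0,0,0,0],[0.3,-0.01,0,0,0,0],[0,0,0,0,0,0],[0,0,0,0,0,0]]'
```

```text
clock: 9.95
eef_pos: [0.4857, 0.0322, 0.06]
tool_rot: [0.717, 0.697, 0.0, 0.0]
ft_force: [-0.0, -0.4, -1.9]
grip_width: 0.0225
grasp_force: 59.6
```

No contact force, and the nose is about 10 mm past the ear face, so it's in the bore. I'll keep pushing.

```bash
python3 -m creep '[[0.4,-0.01,0,0,0,0],[0.4,-0.01,0,0,0,0],[0.4,-0.01,0,0,0,0],[0,0,0,0,0,0]]'; python3 -m creep '[[0.4,-0.01,0,0,0,0],[0.4,-0.01,0,0,0,0],[0.2,-0.01,0,0,0,0],[0,0,0,0,0,0]]'
```

```text
clock: 10.35
eef_pos: [0.4983, 0.0319, 0.0601]
tool_rot: [0.717, 0.697, 0.0, 0.0]
ft_force: [0.9, -1.8, -1.9]
grip_width: 0.0228
grasp_force: 59.6
clock: 10.75
eef_pos: [0.5079, 0.0316, 0.06]
tool_rot: [0.717, 0.697, 0.0, 0.0]
ft_force: [0.8, -0.7, -2.4]
grip_width: 0.0227
grasp_force: 59.9
```

```bash
python3 -m creep '[[0.4,-0.01,0,0,0,0],[0.4,-0.01,0,0,0,0],[0.2,-0.01,0,0,0,0],[0,0,0,0,0,0]]'; python3 -m creep '[[0.2,-0.01,0,0,0,0],[0.1,0,0,0,0,0],[0.1,0,0,0,0,0],[0,0,0,0,0,0]]'
```

```text
clock: 11.15
eef_pos: [0.518, 0.0313, 0.0601]
tool_rot: [0.717, 0.697, 0.0, 0.0]
ft_force: [1.3, -0.4, -3.1]
grip_width: 0.0224
grasp_force: 59.8
clock: 11.55
eef_pos: [0.5215, 0.0313, 0.0601]
tool_rot: [0.717, 0.697, 0.0, 0.0]
ft_force: [0.1, -1.5, -1.5]
grip_width: 0.0224
grasp_force: 59.6
```

```bash
python3 -m creep '[[0.1,0,0,0,0,0],[0.1,0,0,0,0,0],[0,0,0,0,0,0]]'; python3 -m creep '[[0.1,0,0,0,0,0],[0.1,0,0,0,0,0],[0,0,0,0,0,0]]'
```

```text
clock: 11.85
eef_pos: [0.5236, 0.0313, 0.0601]
tool_rot: [0.717, 0.697, 0.0, 0.0]
ft_force: [-0.8, -0.8, -2.4]
grip_width: 0.0223
grasp_force: 59.5
clock: 12.15
eef_pos: [0.5252, 0.0313, 0.0601]
tool_rot: [0.717, 0.697, -0.0, -0.0]
ft_force: [-0.7, -0.9, -1.3]
grip_width: 0.0225
grasp_force: 59.3
```

```bash
python3 -m creep '[[0.1,0,0,0,0,0],[0.1,0,0,0,0,0],[0,0,0,0,0,0]]'; python3 -m creep '[[0.1,0,0,0,0,0],[0,0,0,0,0,0]]'
```

```text
clock: 12.45
eef_pos: [0.5253, 0.0313, 0.0598]
tool_rot: [0.717, 0.697, -0.001, -0.002]
ft_force: [-5.9, -1.0, 1.8]
grip_width: 0.0226
grasp_force: 58.7
clock: 12.65
eef_pos: [0.5254, 0.0314, 0.0596]
tool_rot: [0.717, 0.697, -0.002, -0.002]
ft_force: [-8.0, -0.2, 3.4]
grip_width: 0.0226
grasp_force: 58.8
```

The shoulder is seated: contact at -8 N, about where home should be and well past where the far ear would have stopped it. Now I release.

```bash
python3 -m creep '[[0,0,0,0,0,0],[0,0,0,0,0,0],[0,0,0,0,0,0],[0,0,0,0,0,0]]' 0.05; python3 -m creep '[[0,0,0.5,0,0,0],[0,0,1,0,0,0],[0,0,2,0,0,0],[0,0,3,0,0,0],[0,0,3,0,0,0],[0,0,3,0,0,0],[0,0,0,0,0,0]]'
python3 -m creep '[[-2,-1,0,0,0,0],[0,0,0,0,0,0],[0,0,0,0,0,0]]'
python3 - <<'E'
from h import *
np.set_printoptions(precision=4,suppress=True)
o=status.get_obs(); w=camera("wrist");cv2.imwrite("pics/end.png",w[:,:,::-1]); t=camera("top");cv2.imwrite("pics/endt.png",t[:,:,::-1])
print(o['eef_pos'],o['ft_force'])
hsv=cv2.cvtColor(w,cv2.COLOR_RGB2HSV)
def comps(m,n):
    k,l,s,c=cv2.connectedComponentsWithStats(m)
    for i in range(1,k):
        if s[i,4]>30: print(n,s[i],c[i])
comps(cv2.inRange(hsv,(100,130,80),(120,255,255)),'blue')
comps(cv2.inRange(hsv,(0,170,80),(5,255,255))|cv2.inRange(hsv,(174,170,80),(180,255,255)),'red')
comps(cv2.inRange(hsv,(12,110,120),(22,255,255)),'brass')
# predictions with pin home, shoulder at (.5745,.0297,.045), plate out / in
a=np.radians(-1.8);u=np.array([np.cos(a),np.sin(a),0]);s=np.array([.5745,.0297,.045])
for n,d,z in(('hTop',-.040,.036),('hbot',-.04,-.03),('plTopRear_out',-.065,.036),('plTopRear_in',-.059,.036),('plFrontBot_out',-.061,-.01),('balls',.0355,0),('nose',.046,0)): print(n,proj("wrist",[s+u*d+[0,0,z]],o)[0])
E
```

```text
clock: 13.05
eef_pos: [0.5287, 0.0315, 0.0604]
tool_rot: [0.717, 0.697, 0.0, 0.0]
ft_force: [-3.1, -0.4, 1.3]
grip_width: 0.0446
grasp_force: 1.4
clock: 13.75
eef_pos: [0.5327, 0.0315, 0.1914]
tool_rot: [0.717, 0.697, 0.005, 0.004]
ft_force: [0.6, 0.2, 1.0]
grip_width: 0.0447
grasp_force: 0.0
clock: 14.05
eef_pos: [0.5089, 0.0213, 0.1854]
tool_rot: [0.717, 0.697, 0.001, 0.0]
ft_force: [0.9, 0.4, -0.3]
grip_width: 0.0444
grasp_force: 0.0
[0.5089 0.0213 0.1854] [ 0.9385  0.4391 -0.3183]
blue [297 173  13  36 413] [303.3002 191.3898]
red [ 38   0  33  40 594] [53.468  18.0539]
red [ 358   60   34  161 3506] [373.8788 135.061 ]
red [275 177  10  31 206] [279.1408 192.7282]
red [108 276  15  39 337] [115.2196 293.2255]
red [458 330  17  15  89] [466.2022 335.764 ]
red [422 349  10  11  41] [426.6098 353.7561]
red [414 393  12  17  75] [419.2533 402.0667]
hTop [311.2275 199.4064]
hbot [305.3485 183.4029]
plTopRear_out [282.7528 199.3431]
plTopRear_in [289.5924 199.357 ]
plFrontBot_out [286.452  187.4891]
balls [382.7239 190.1281]
nose [392.9836 190.1861]
```

Run:
```python
from h import *
g=cv2.cvtColor(cv2.imread("pics/end.png"),cv2.COLOR_BGR2GRAY)
for r in range(166,214,3): print(r,g[r,270:404:3])
o=status.get_obs()
a=np.radians(-1.8);u=np.array([np.cos(a),np.sin(a),0])
s=np.array([.5715,.029,.045]);
for n,d,z in(('hfrontTop',-.034,.036),('plRearTop_out',-.065,.036),('shoulderTop',0,.008),('face top',0,.019),('far ear end top',.03,.019),('balls',.0355,0),('nose',.046,0)): print(n,proj("wrist",[s+u*d+[0,0,z]],o)[0])
```

```text
166 [ 15  13  15  14  10  12  13  13 154 182 183 182 181 167 160 159 160 160
 161 183 182 152 217 163 141 171 172 218 237 236 228  78  99 100  99  97
  97  99 175 178 152 118 115 113 110]
169 [ 15  14  17  16  12  14  13  13 161 181 181 182 183 183 181 181 182 181
 182 181 181 145 139 105 111 115 163 171 192 235 213  86  98  99  97  97
  98 100 174 176 175 174 175 174 174]
172 [ 14  14  14  14  13  15  16  15 165 181 175 157 159 183 183 180 181 182
 181 179 179 146 235 225 120 111 113 218 225 220 164  90  99  99  99  98
  99 102 174 176 175 175 175 175 176]
175 [ 14  15  14  16  20  13  13  17 170 180  75  77  79 116 182 180 181 182
 183 180 179 140 236 237 119 111 111 228 235 231 104  92  99 100  98  99
  98 105 175 175 174 174 173 176 176]
178 [ 11  15  16  28  78  31  14  15 173 178  92  95  95 102 182 181 181 183
 181 181 180 137 237 236 114 111 111 233 236 229  82  94 100  99  99  98
  99 106 175 175 175 175 174 174 176]
181 [ 13  16  15  63  78  26  15  78 112 108  73  77  78  87 184 182 180 177
 176 175 175 145 224 229 119 110 113 233 236 228  66  96  99 100 100  99
  99 121 1
[... 1475 characters left out ...]
99  99 100 100 100
 105 179 177 177 177 176 175 174 174]
208 [ 14  14  18  21  18  14  15  22 175 176 120 112 114 172 180 181 181 179
 181 181 182 182 181 180 118 112 213 236 231  96  89  99 100  99 101 100
 115 178 177 176 175 175 175 174 174]
211 [ 17  16  15  16  18  13  15  24 177 185 158 165 181 181 181 180 180 180
 179 181 182 181 181 179 174 111 225 236 229  86  96 102 102 101 101 102
 132 177 176 173 173 173 166 173 175]
hfrontTop [314.38619774 200.61565256]
plRearTop_out [279.08293867 200.51817141]
shoulderTop [346.17433807 192.97638315]
face top [348.64791071 195.84789552]
far ear end top [380.25543591 195.99303366]
balls [379.58414352 191.199251  ]
nose [389.86188744 191.26028731]
```

The final picture's numbers agree. The nose shows past the far ear (col 391, predicted 390), the neck ends at the ear face (345, predicted 346), and handle-to-plate spacing is about 31 mm, so the plate has sprung out.

```bash
python3 -c "
from workcell import ticket; print(ticket.job_done())"
```

```text
the job is handed in; nothing more can be done
None
```

I swung the clamp arm fully down, pushed the ball-lock pin home through the fork with its plate squeezed, and released it. The last picture's measurements show it seated and sprung out. I handed the job in at about 14 s; no verdict came back.

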